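Hang washed vessel covers on the drying skewer

ROBOT

A 6-joint arm with a two-finger parallel gripper is mounted at the origin on the work surface. World frame = base frame: x ahead of the robot, y to its left, z up, the work surface at z = 0. Lengths are in m, angles in rad, forces in N, time in s.
With the tool pointing down it reaches from about 0.275 to 0.85 m from the base axis. Payload 5.2 kg.
Tool frame: the origin (TCP) lies at the very end of the fingers, on their centre line; the grasp point (between the pads) lies 19 mm behind it; z points along the fingers, x is the direction in which the jaws open and shut, and the axes are right-handed (so a half turn about z gives the same grasp; the last joint's range is limited). The gripper opens to 85 mm and grips with 20 to 120 N. Pads are 22 mm wide; open, the fingers measure 114 mm over their backs; the gripper's body (76 mm by 85 mm) begins 54 mm behind the grasp point. The pads swing forward as they close: fully open they stand 13 mm farther back than shut.
Start: joints at [-1.514, 0.259, 1.535, -0, 1.348, -0.203], TCP at [0.141, -0.532, 0.231] pointing down, gripper open.
Joint ranges: [-3.14, 3.14], [-0.91, 2.08], [0.19, 2.58], [-1.22, 4.36], [0.22, 2.71], [-3.12, 3.12]. Speed limits (rad/s): [2.57, 2.57, 3.14, 3.14, 3.14, 3.14].

INTERFACE

Orientations are given as a unit quaternion [w, x, y, z].
In Python, from rig import observe, capture, camera_info, close_job gives the robot as it stands.
- The arm moves only by the tool step_arm, never from a script. Its argument "rows" is one flat list of numbers, 4 for each row, row after row: the shift along the tool's x, y, z in mm, then the turn about the tool's z in degrees. A call has exactly 5 rows; each row is the pose to reach, as a shift and turn from the pose commanded when the call began, along the tool's axes at that moment; what a row does not reach only later rows make up. A row lasts 1/12 s, in which the tool goes at most 41.7 mm and 7.16 degrees, less where a joint would pass 70% of its speed; a pose out of reach is approached as far as the arm can. A call with a gripper value outside its range is refused whole. "gripper" is the finger opening in mm, from 0 to 85.4, set as the call begins (left out, the last holds). The fingers move at their own pace and stop on an object; "squeeze" is the grip in N (left out, the last holds). Time passes only in rows, so rows that repeat a pose let the fingers close, or fill a call up. It gives the time, the measured TCP pose, the force and the opening at its end, in the units of the state.
- observe(): the state, without advancing time (a new reading comes with each control period).
- capture(name): name is "scene" or "top" or "wrist"; returns (picture, depth): 480x640x3 uint8, red, green, blue; 480x640 float32, m along the optical axis (not along the pixel's ray), 0 where there is no reading.
- camera_info(name): a dict with "fov_y" (degrees; the focal length in pixels is half the picture's height over the tangent of half this angle, whatever the lens; pixels are square), "cx", "cy" (the principal point, pixels), "cam_to_world" (4x4, takes a point from camera to world coordinates). Camera axes: x right, y up, looking along -z (the intrinsics and any distortion apply to the point x, -y, -z); pixel columns grow to the right and rows downward; lengths in m; the calibration is good to about 2 mm. A picture is of the moment at which its call begins: read the wrist's pose just before it. camera_info takes no time and is no camera call; for the wrist camera it gives the pose at the moment of the call.
- close_job(): hands the job in, once; it reports no verdict.
The state is a dict: "clock": time; "q": joint angles; "joint_vel": joint speeds; "effort": joint torques, N m; "tcp_pos": TCP position; "orientation": TCP orientation; "contact_force": force on the tool from outside, world axes, zero at the start; "torque": the same for the moment, N m; "grip_width": opening from 0.0 (shut) to 1.0 (fully open).
Only numpy, scipy, OpenCV 4.12 (cv2) and the standard library are available. Lean on these libraries where they do the work, as an engineer would, in place of code of your own. Each camera call takes 0.05 s, during which the arm holds its last target. There are 200 camera calls.

TASK

Take the drying skewer off its stand, thread its rod through the centre holes of all three vessel covers where they stand in the drain rack, and lift the three out together as one stack. Then lay the skewer back on its stand as it was, handle down in the two cradles and rod on the saddle, with the three covers hanging on the rod between handle and saddle, and let go. Work gently: feel for the holes rather than forcing the rod against covers, rack or stand, and leave the beaker, the jar and the spatula where they are.

Things in the scene. Friction and masses are not known exactly. Their poses are not given: they have to be found in the camera images.
- rack: white drain rack fixed to the bench; origin at bench level under its middle, z up, y the threading direction. Tray floor 116 mm up, y from -42 to +42 mm, ends open. Two side walls along y, 108 to 170 mm up, outer faces at x = -38.5 and +38.5 mm. Teeth inside leave a channel 42 mm wide and hold the covers upright in 10 mm slots at y = -24, 0, +24 mm. Foot plate 120 x 130 x 8 mm.
- rack_mouth (a point): where the line of the cover holes crosses the rack's entry end (rack x = 0, y = -42 mm, 148.5 mm above the bench); axes as the rack's. The hole line runs from here along +y; the covers have about 1 mm of play. The rod goes in from here; this end is nearer the stand.
- stand: aluminium drying stand fixed to the bench; origin at bench level under the middle of the seated handle, z up, y from handle towards rod tip. Base plate 90 mm wide, 10 mm high, y -70 to +240 mm. Two U cradles for the handle, 8 mm thick, at y = -38 and +38 mm: floor 69 mm up, 23 mm wide inside, cheeks up to 86 mm. The seated skewer's axis is level, 80 mm above the bench.
- stand_saddle (a point): middle of the floor of the stand's saddle that carries the rod: an 8 mm thick upright at stand y = 196 mm, floor 75.5 mm above the bench, 60 mm wide inside, cheeks 16 mm higher; axes as the stand's
- skewer_grip (a point): centre of the skewer's white handle, a bar 16 mm wide (x), 90 mm long (y), 22 mm high (z); y points towards the rod tip. It starts seated on the stand, up to 8 mm out of place along y. Skewer 150 g with its rod.
- rod_root (a point): middle of the handle's front face (45 mm ahead of its centre), axes as the handle's. From here a steel rod 9 mm thick, 165 mm long, flat-ended, runs forward. It is a stiff friction fit, seldom straight: it points up to 7 degrees left or right of the handle's y (not up or down), its tip up to 20 mm aside. Not measured: feel or see it. It stays so unless the tip is pushed aside with over 10 N.
- cover_a_mid (a point): centre of a black plastic vessel cover, the one that starts in the first (y = -24 mm) slot of the rack: a flat round disc 64 mm in diameter, 8 mm thick, with a 14 mm hole through its centre; its y axis is the axis of the hole. It stands on edge. About 30 g.
- cover_b_mid (a point): centre of a black plastic vessel cover, the one that starts in the middle (y = 0) slot of the rack: a flat round disc 64 mm in diameter, 8 mm thick, with a 14 mm hole through its centre; its y axis is the axis of the hole. It stands on edge. About 30 g.
- cover_c_mid (a point): centre of a black plastic vessel cover, the one that starts in the last (y = +24 mm) slot of the rack: a flat round disc 64 mm in diameter, 8 mm thick, with a 14 mm hole through its centre; its y axis is the axis of the hole. It stands on edge. About 30 g.
- beaker: small glass beaker, 70 mm wide, 90 mm high, origin under its middle; a bystander
- jar: amber glass jar with a white cap, 64 mm wide, 100 mm high, origin under its middle; a bystander
- spatula: steel lab spoon, 170 mm long, lying on the bench; a bystander
Mind the look-alikes: they are no part of the job. Leave any red or white look-alike of the part that bears cover_a_mid alone. What is shaped like the part that bears cover_c_mid but green or yellow is not meant.

How it is judged:
By the outcome, as a careful person would: the job done as asked, in the order asked, and still so for the second after the job is handed in, with the robot touching nothing.
It also fails if it takes over 64 s, if anything falls off the work surface, if the arm or the gripper's body presses on something with over 40 N, if the wrist force passes 120 N, or if a joint passes its speed limit or range.

## Working session

There is one attempt and no reset: what is moved stays moved. The work goes in short steps, Python scripts to look and compute and a tool call to move; the robot and the scene stay as the last step left them, time stands still between calls to the robot, and variables do not carry over. Pictures are saved under pics/ and viewed, about 8 in all and at most 12, crops included, and the job is handed in when it is done.

Besides the shell and the picture viewer there is one more tool, called after "Request:" by a JSON object that holds its "method" and its "body", one argument or row to a line. step_arm: Moves the arm, as the interface text tells. Its arguments: {"type":"object","properties":{"rows":{"type":"array"},"gripper":{"type":"number"},"squeeze":{"type":"number"}},"required":["rows"]}

```bash
mkdir -p pics; ls
cat > h.py <<'E'
import numpy as np, cv2, json
from rig import observe, capture, camera_info, close_job
def grab(n):
    ci=camera_info(n); p,d=capture(n); np.savez(f'{n}.npz',p=p,d=d,M=np.array(ci['cam_to_world']),f=240/np.tan(np.radians(ci['fov_y'])/2),cx=ci['cx'],cy=ci['cy']); return p,d,ci
def load(n): return np.load(f'{n}.npz')
def cloud(z):
    d=z['d']; v,u=np.mgrid[0:480,0:640]; f=float(z['f'])
    P=np.stack([(u-z['cx'])/f*d,-(v-z['cy'])/f*d,-d],-1)
    W=P@z['M'][:3,:3].T+z['M'][:3,3]; W[d==0]=np.nan; return W
E
python3 - <<'E'
from h import *
print(observe())
for n in ['scene','top']:
    p,d,ci=grab(n); print(n,ci); cv2.imwrite(f'pics/{n}0.png',p[:,:,::-1])
E
```

```text
pics
{'clock': 0.0, 'q': array([-1.51378067e+00,  2.59347926e-01,  1.53610530e+00,  4.04033850e-05,
        1.34803242e+00, -2.02819408e-01]), 'joint_vel': array([ 0.00243806,  0.00141795, -0.00018143,  0.00026458,  0.00023884,
        0.00027149]), 'effort': array([ 4.73175733e-04, -4.46030760e+01, -2.90565330e+01, -5.25157502e-04,
        1.17196844e-02, -1.87010352e-05]), 'tcp_pos': array([ 0.14130099, -0.53097388,  0.23046315]), 'orientation': array([-7.29124348e-04,  7.92751968e-01, -6.09543617e-01, -6.03844147e-04]), 'contact_force': array([-0.68073818, -0.31735835,  0.00616773]), 'torque': array([-0.03002274,  0.01348306,  0.02001233]), 'grip_width': 1.0013951766950364}
scene {'fov_y': 46.113323741167115, 'cx': 322.48867769996093, 'cy': 236.4113135679694, 'cam_to_world': array([[ 0.86884894, -0.35292516,  0.34719643,  0.93561307],
       [ 0.49498247,  0.60553116, -0.62315678, -0.72833166],
       [ 0.00968945,  0.71328525,  0.70080687,  0.94159593],
       [ 0.        ,  0.        ,  0.        ,  1.        ]])}
top {'fov_y': 57.31348498092304, 'cx': 319.08811042578884, 'cy': 240.4690831275581, 'cam_to_world': array([[ 0.03292301,  0.97737674, -0.2089277 ,  0.34778115],
       [-0.99945679,  0.03188539, -0.00833343,  0.00784091],
       [-0.00148316,  0.20908857,  0.97789558,  0.9608154 ],
       [ 0.        ,  0.        ,  0.        ,  1.        ]])}
```

View pics/scene0.png

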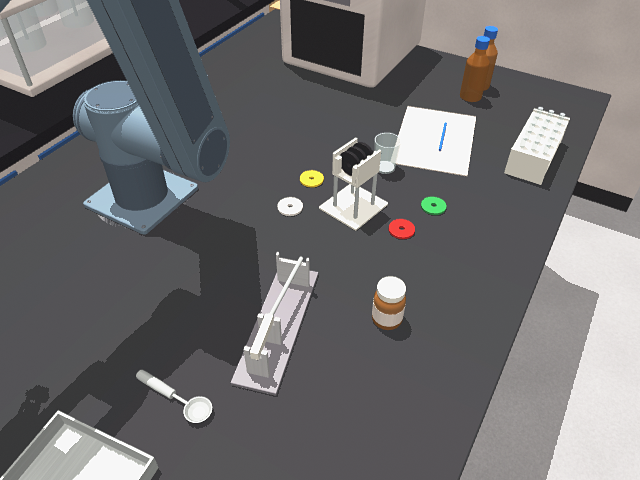

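View pics/top0.png

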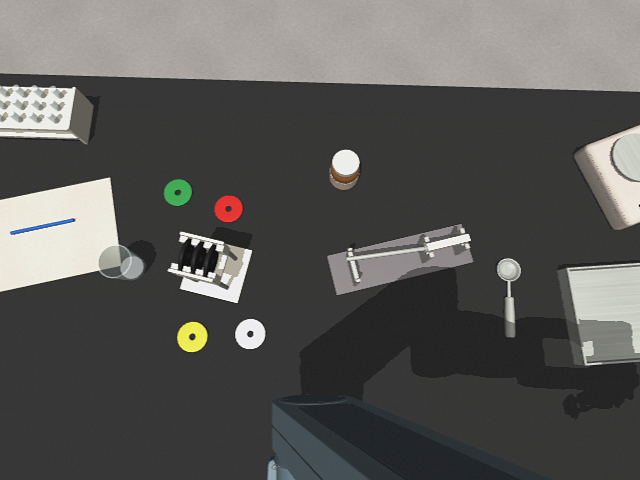

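The scene view shows the stand, with the handle at about (258,340) and the saddle at (293,265), and the rack with black covers at (355,155). In the top view the handle is at (447,242), the rod runs left to the saddle at (353,263), and the rack is at about (200,258). The jar, beaker and spatula are all clear of these.

Run:
```python
from h import *
for n in ['top','scene']:
    W=cloud(load(n)); p=load(n)['p'].astype(int); br=p.sum(-1)/3
    X,Y,Z=W[...,0],W[...,1],W[...,2]
    print(n,'bench z',np.nanmedian(Z[(X>.3)&(X<.6)&(Y>-.3)&(Y<.3)&(br<60)]))
    def rect(m,name):
        m=m.astype(np.uint8); k,l,s,c=cv2.connectedComponentsWithStats(m)
        if k<2: print(name,'none');return
        i=1+np.argmax(s[1:,4]); q=W[l==i]; r=cv2.minAreaRect((q[:,:2]*1000).astype(np.float32)); print(name,len(q),'c',np.round(r[0],1),'size',np.round(r[1],1),'ang',round(r[2],2),'z',np.round(np.median(q[:,2])*1000,1))
    st=(Y<.05)&(Y>-.32)&(X>.3)&(X<.6)
    rk=(Y>.1)&(Y<.4)&(X>.25)&(X<.6)
    rect(st&(Z>.005)&(Z<.02)&(br>60),'base')
    rect(st&(Z>.086)&(Z<.096)&(br>100),'handle')
    rect(st&(Z>.077)&(Z<.0865)&(br>100),'rod')
    rect(rk&(Z>.003)&(Z<.014)&(br>110),'foot')
    m=rk&(Z>.163)&(Z<.176)&(br>120); q=W[m]*1000; np.save(f'{n}_wall.npy',q); 
    r=cv2.minAreaRect(q[:,:2].astype(np.float32)); print('walls',len(q),np.round(r[0],1),np.round(r[1],1),r[2],np.median(q[:,2]))
    m=rk&(Z>.13)&(Z<.19)&(br<70); q=W[m]*1000; r=cv2.minAreaRect(q[:,:2].astype(np.float32)); print('covers',len(q),np.round(r[0],1),np.round(r[1],1),r[2],'ztop',np.percentile(q[:,2],[50,98]))
```

```text
top bench z -0.00039721253726665573
base 3296 c [ 516.5 -163.4] size [ 89.8 309.6] ang 15.42 z 9.3
handle 352 c [ 539.5 -245.3] size [16.4 94.1] ang 15.53 z 90.0
rod 350 c [ 516.3 -126.1] size [ 16.1 171.3] ang 8.79 z 82.7
foot 1552 c [480.2 239.2] size [130.  119.3] ang 78.01 z 7.7
walls 314 [480.6 238.5] [83.9 77.4] 78.35670471191406 169.36551364799385
covers 918 [479.6 234.2] [83.  65.4] 85.70093536376953 ztop [167.0355409  180.88152993]
scene bench z 0.0014935766630389535
base 3131 c [ 520.2 -163.3] size [ 91.1 312.9] ang 14.91 z 11.1
handle 405 c [ 542.3 -245.1] size [29.8 96.6] ang 5.88 z 91.5
rod 284 c [ 518.6 -131.5] size [ 26.1 185.3] ang 16.14 z 84.2
foot 1465 c [483.4 240.2] size [140.2 125.5] ang 79.01 z 9.2
walls 259 [485.  237.5] [87.4 80.6] 76.9218978881836 169.22461767454288
covers 534 [484.4 237.3] [59.3 55.5] 78.887451171875 ztop [169.93831278 183.2011648 ]
```

```bash
cat >> h.py <<'E'
from scipy.spatial.transform import Rotation as R
def state():
    o=observe(); w,x,y,z=o['orientation']; M=R.from_quat([x,y,z,w]).as_matrix()
    return o, M, o['tcp_pos']*1000, np.degrees(np.arctan2(M[1,0],M[0,0]))
def plan(wps, start=None):
    """wps: (x,y,z mm, heading of tool x deg, ncalls); prints rows per call (tool assumed pointing down)"""
    if start is None: _,_,P,H=state()
    else: P,H=np.array(start[:3],float),start[3]
    for *t,n in wps:
        t=np.array(t,float); a=np.r_[P,H].copy()
        for c in range(n):
            h=np.radians(H); T=np.array([[np.cos(h),np.sin(h),0],[np.sin(h),-np.cos(h),0],[0,0,-1]])
            rows=[]
            for k in range(1,6):
                s=(c*5+k)/(5*n); s=s*s*(3-2*s) if n>1 else s
                g=a+(t-a)*s; rows.append(np.r_[np.round(T.T@(g[:3]-P),1),round(-(g[3]-H),1)])
            print('['+', '.join(f'{v+0:g}' for r in rows for v in r)+']')
            P=P+T@rows[-1][:3]; H=H-rows[-1][3]
    print('end',P,H)
E
python3 - <<'E'
from h import *
W=cloud(load('top')); p=load('top')['p'].astype(int); br=p.sum(-1)/3
X,Y,Z=W[...,0],W[...,1],W[...,2]
# rod line in top cam, stand frame
a=np.radians(105.3); yd=np.array([np.cos(a),np.sin(a)]); xd=np.array([yd[1],-yd[0]]); O=np.array([.5393,-.2453])
D=W[...,:2]-O; sx=D@xd*1000; sy=D@yd*1000
m=(sy>50)&(sy<186)&(abs(sx)<28)&(Z>.072)&(Z<.09)&(br>100)
f=np.polyfit(sy[m],sx[m],1); print('rod slope deg',np.degrees(np.arctan(f[0])),'x at root',np.polyval(f,45),m.sum())
q=np.load('top_wall.npy')
plan([(537.8,-235.7,150,15.3,4)])
E
```

```text
rod slope deg 5.265447904661468 x at root -0.30505698650887236 286
[-1.3, -3.3, 0.6, -0.7, -5.1, -12.9, 2.3, -2.5, -11.2, -27.9, 4.9, -5.5, -19.1, -47.7, 8.4, -9.4, -28.7, -71.7, 12.6, -14.1]
[-3.9, -29.3, 4.8, -5.4, -8.3, -61.5, 10.1, -11.4, -12.9, -95.9, 15.8, -17.7, -17.8, -131.8, 21.7, -24.3, -22.7, -168.5, 27.7, -31.1]
[14.6, -33.9, 6, -6.8, 29, -67.1, 11.9, -13.4, 42.8, -99, 17.6, -19.7, 55.7, -128.9, 22.9, -25.7, 67.4, -156, 27.7, -31.1]
[21.1, -15, 4.2, -4.7, 38.5, -27.4, 7.7, -8.6, 51.6, -36.8, 10.3, -11.6, 60, -42.7, 12, -13.5, 62.9, -44.8, 12.6, -14.1]
end [ 537.78224634 -235.71822408  149.98595062] 15.284716458349676
```

Request:
{"method": "step_arm", "body": {
  "rows": [-1.3,-3.3,0.6,-0.7,-5.1,-12.9,2.3,-2.5,-11.2,-27.9,4.9,-5.5,-19.1,-47.7,8.4,-9.4,-28.7,-71.7,12.6,-14.1],
  "gripper": 60
}}

```text
clock: 0.52
tcp_pos: [0.2037, -0.4848, 0.2184]
orientation: [0.0, 0.862, -0.506, 0.0]
contact_force: [0.7, -1.2, -0.9]
grip_width: 0.698
```

Request:
{"method": "step_arm", "body": {
  "rows": [-3.9,-29.3,4.8,-5.4,-8.3,-61.5,10.1,-11.4,-12.9,-95.9,15.8,-17.7,-17.8,-131.8,21.7,-24.3,-22.7,-168.5,27.7,-31.1]
}}

```text
clock: 0.93
tcp_pos: [0.341, -0.3819, 0.1907]
orientation: [-0.0, 0.967, -0.255, 0.0]
contact_force: [0.5, -0.1, -0.2]
grip_width: 0.706
```

Request:
{"method": "step_arm", "body": {
  "rows": [14.6,-33.9,6,-6.8,29,-67.1,11.9,-13.4,42.8,-99,17.6,-19.7,55.7,-128.9,22.9,-25.7,67.4,-156,27.7,-31.1]
}}

```text
clock: 1.35
tcp_pos: [0.4773, -0.2795, 0.1628]
orientation: [-0.0, 1.0, 0.014, -0.0]
contact_force: [-0.8, -0.4, 0.4]
grip_width: 0.701
```

Request:
{"method": "step_arm", "body": {
  "rows": [21.1,-15,4.2,-4.7,38.5,-27.4,7.7,-8.6,51.6,-36.8,10.3,-11.6,60,-42.7,12,-13.5,62.9,-44.8,12.6,-14.1]
}}

```text
clock: 1.77
tcp_pos: [0.5386, -0.2343, 0.1501]
orientation: [-0.0, 0.991, 0.135, -0.0]
contact_force: [-0.8, 0.2, 0.8]
grip_width: 0.704
```

Run:
```python
from h import *
o,M,P,H=state(); print(P,H,o['clock'],o['q'])
p,d,ci=grab('wrist'); cv2.imwrite('pics/w1.png',p[:,:,::-1])
C=ci['cam_to_world']; print(ci['fov_y']); print('cam pos in tool',M.T@(np.array(C)[:3,3]*1000-P), 'look',-M.T@np.array(C)[:3,2],'up',M.T@np.array(C)[:3,1])
print(np.percentile(d[d>0],[1,50,99]))
```

```text
[ 538.63549857 -234.26894973  150.13577901] 15.526245134623526 1.7667 [-6.00284650e-01  3.89145160e-01  1.55610955e+00  4.55356951e-04
  1.19723226e+00 -8.71434994e-01]
68.08848422492252
cam pos in tool [   0.43865061  -65.25017979 -141.98522631] look [8.80807717e-04 2.59718584e-01 9.65683945e-01] up [ 5.12608842e-04 -9.65684310e-01  2.59718214e-01]
[0.05352954 0.27541396 0.35498547]
```

View pics/w1.png

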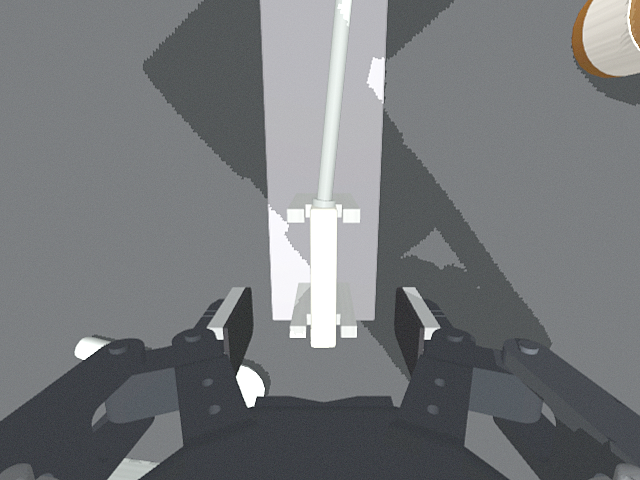

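The wrist view shows the handle at columns 311–336, rows 205–347, between the fingers. The rod leans right, from (325,203) to (345,0).

```bash
cat >> h.py <<'E'
def toolcloud(P,M,z):
    return (cloud(z)*1000-P)@M
E
python3 - <<'E'
from h import *
o,M,P,H=state(); z=load('wrist'); W=cloud(z)*1000; T=(W-P)@M
b=z['p'].astype(int).sum(-1)/3
u=np.arange(640)[None,:]+0*np.arange(480)[:,None]
m=(W[...,2]>86)&(W[...,2]<97)&(abs(T[...,0])<25)&(b>120)
k,l,s,c=cv2.connectedComponentsWithStats(m.astype(np.uint8)); i=1+np.argmax(s[1:,4]); q=W[l==i]
r=cv2.minAreaRect(q[:,:2].astype(np.float32)); print('handle',np.round(r[0],1),np.round(r[1],1),r[2],np.median(q[:,2]), 'tool y range',np.percentile(T[l==i][:,1],[0.5,99.5]))
m=(W[...,2]>78)&(W[...,2]<88)&(T[...,1]<-45)&(T[...,1]>-150)&(abs(T[...,0])<30)&(b>100)
f=np.polyfit(T[m][:,1],T[m][:,0],1); print('rod slope deg in tool',np.degrees(np.arctan(f[0])),m.sum(), np.median(W[m][:,2]),'x at y=-35',np.polyval(f,-35), np.std(T[m][:,0]-np.polyval(f,T[m][:,1])))
E
```

```text
handle [ 542.4 -245.4] [16.  94.3] 15.480775833129883 90.21111222196481 tool y range [-33.57439278  57.28811796]
rod slope deg in tool -5.512002352353724 2959 82.96341287886113 x at y=-35 1.2101007700781845 2.5755535416572948
```

Request:
{"method": "step_arm", "body": {
  "rows": [0.7,0,8,0,0.7,0,22,0,0.7,0,40,0,0.7,0,58,0,0.7,0,70,0]
}}

```text
clock: 2.23
tcp_pos: [0.5368, -0.2365, 0.0789]
orientation: [-0.001, 0.991, 0.132, -0.001]
contact_force: [-1.1, -0.6, -0.7]
grip_width: 0.701
```

Request:
{"method": "step_arm", "body": {
  "rows": [0,0,8,0,0,0,14,0,0,0,18,0,0,0,19,0,0,0,19,0]
}}

```text
clock: 2.65
tcp_pos: [0.5385, -0.2363, 0.0619]
orientation: [0.0, 0.991, 0.133, 0.0]
contact_force: [-0.1, -0.1, -0.7]
grip_width: 0.7
```

Request:
{"method": "step_arm", "body": {
  "rows": [0,0,0,0,0,0,0,0,0,0,0,0,0,0,0,0,0,0,0,0],
  "gripper": 5,
  "squeeze": 100
}}

```text
clock: 3.07
tcp_pos: [0.5388, -0.2361, 0.0625]
orientation: [0.0, 0.991, 0.133, 0.0]
contact_force: [-0.5, 0.5, 4.1]
grip_width: 0.171
```

Request:
{"method": "step_arm", "body": {
  "rows": [0,0,0,0,0,0,0,0,0,0,0,0,0,0,0,0,0,0,0,0]
}}

```text
clock: 3.48
tcp_pos: [0.5388, -0.2361, 0.0625]
orientation: [0.0, 0.991, 0.133, 0.0]
contact_force: [-0.9, 0.6, 5.9]
grip_width: 0.169
```

Run:
```python
from h import *
o,M,P,H=state(); print(P,H,o['clock'],o['contact_force'],o['torque'],o['grip_width']*85.4)
```

```text
[ 538.80563259 -236.13875402   62.48165546] 15.29456538284775 3.4833 [-0.92601068  0.61888122  5.94227573] [0.12947185 0.24587923 0.02756647] 14.418348450242545
```

Run:
```python
from h import *
plan([(538.8,-236.1,133,15.3,2),(431,-22.9,131,-6.4,3)],(538.8,-236.1,62,15.3))
```

```text
[0, 0, -2, 0, 0, 0, -7.4, 0, 0, 0, -15.3, 0, 0, 0, -25, 0, 0, 0, -35.5, 0]
[0, 0, -10.5, 0, 0, 0, -20.2, 0, 0, 0, -28.1, 0, 0, 0, -33.5, 0, 0, 0, -35.5, 0]
[-0.6, -3, 0, 0.3, -2.3, -11.4, 0.1, 1.1, -5, -24.3, 0.2, 2.3, -8.4, -41.1, 0.4, 3.8, -12.4, -60.7, 0.5, 5.6]
[-6.5, -21.2, 0.2, 2, -13.4, -43.6, 0.4, 4.2, -20.4, -66.4, 0.6, 6.3, -27.3, -88.7, 0.8, 8.5, -33.8, -109.9, 1, 10.5]
[-9.3, -17.8, 0.1, 1.8, -17.2, -32.9, 0.3, 3.3, -23.4, -44.6, 0.4, 4.5, -27.3, -52.2, 0.5, 5.3, -28.8, -54.9, 0.5, 5.6]
end [430.95796482 -22.89276093 131.        ] -6.399999999999999
```

Request:
{"method": "step_arm", "body": {
  "rows": [0,0,-2,0,0,0,-7.4,0,0,0,-15.3,0,0,0,-25,0,0,0,-35.5,0]
}}

```text
clock: 3.9
tcp_pos: [0.5384, -0.2359, 0.098]
orientation: [-0.0, 0.991, 0.133, -0.0]
contact_force: [0.6, 0.6, -1.0]
grip_width: 0.171
```

Request:
{"method": "step_arm", "body": {
  "rows": [0,0,-10.5,0,0,0,-20.2,0,0,0,-28.1,0,0,0,-33.5,0,0,0,-35.5,0]
}}

```text
clock: 4.32
tcp_pos: [0.5389, -0.2363, 0.1341]
orientation: [0.001, 0.991, 0.133, 0.001]
contact_force: [-0.1, -0.0, -2.2]
grip_width: 0.165
```

Request:
{"method": "step_arm", "body": {
  "rows": [-0.6,-3,0,0.3,-2.3,-11.4,0.1,1.1,-5,-24.3,0.2,2.3,-8.4,-41.1,0.4,3.8,-12.4,-60.7,0.5,5.6]
}}

```text
clock: 4.73
tcp_pos: [0.5095, -0.1798, 0.1313]
orientation: [-0.001, 0.997, 0.083, -0.001]
contact_force: [0.6, -0.2, -2.1]
grip_width: 0.172
```

Request:
{"method": "step_arm", "body": {
  "rows": [-6.5,-21.2,0.2,2,-13.4,-43.6,0.4,4.2,-20.4,-66.4,0.6,6.3,-27.3,-88.7,0.8,8.5,-33.8,-109.9,1,10.5]
}}

```text
clock: 5.15
tcp_pos: [0.4568, -0.0762, 0.1304]
orientation: [-0.001, 1.0, -0.008, -0.001]
contact_force: [-0.1, 0.4, -1.0]
grip_width: 0.171
```

Request:
{"method": "step_arm", "body": {
  "rows": [-9.3,-17.8,0.1,1.8,-17.2,-32.9,0.3,3.3,-23.4,-44.6,0.4,4.5,-27.3,-52.2,0.5,5.3,-28.8,-54.9,0.5,5.6]
}}

```text
clock: 5.57
tcp_pos: [0.4287, -0.0209, 0.13]
orientation: [-0.0, 0.998, -0.056, -0.001]
contact_force: [-0.4, 0.7, -0.8]
grip_width: 0.17
```

Request:
{"method": "step_arm", "body": {
  "rows": [0,0,0,0,0,0,0,0,0,0,0,0,0,0,0,0,0,0,0,0]
}}

```text
clock: 5.98
tcp_pos: [0.4309, -0.0232, 0.1306]
orientation: [0.0, 0.998, -0.056, -0.0]
contact_force: [0.0, 0.2, -1.2]
grip_width: 0.174
```

Run:
```python
from h import *
o,M,P,H=state(); print(P,H,o['clock'],o['contact_force'],o['torque'],o['grip_width']*85.4)
ims=[]
for n in ['wrist','top','scene']:
    p,d,ci=grab(n); ims.append(p[:,:,::-1])
a=cv2.resize(ims[1][190:340,100:400],(800,400),interpolation=cv2.INTER_CUBIC)
b=cv2.resize(ims[2][80:280,220:420],(400,200*2)); c=cv2.resize(ims[0],(400,300))
out=np.zeros((600,800,3),np.uint8); out[:300,:]=cv2.resize(a,(800,300)) ; out[300:,:400]=c; out[300:,400:]=cv2.resize(b,(400,300))
cv2.imwrite('pics/pre.png',out)
z=load('wrist'); W=cloud(z)*1000; T=(W-P)@M; b=z['p'].astype(int).sum(-1)/3
m=(T[...,1]<-38)&(T[...,1]>-115)&(abs(T[...,0])<30)&(T[...,2]>-30)&(T[...,2]<0)&(b>70)
q=T[m]
for lo in range(-115,-38,15):
    w=q[(q[:,1]>lo)&(q[:,1]<lo+15)]
    if len(w): print(lo+7,len(w),'x mid',(np.percentile(w[:,0],2)+np.percentile(w[:,0],98))/2,'z min',np.percentile(w[:,2],5))
m=(T[...,1]>-34)&(T[...,1]<60)&(abs(T[...,0])<12)&(T[...,2]>-40)&(T[...,2]<5)
q=T[m]; print('handle',np.percentile(q[:,1],[.5,99.5])); 
for lo in (-34,-25,-15): 
    w=q[(q[:,1]>lo)&(q[:,1]<lo+10)]; print(lo,len(w),np.percentile(w[:,2],20) if len(w) else 0,np.percentile(w[:,0],[2,98]))
```

```text
[430.90570445 -23.22567926 130.64591933] -6.452950864278933 5.9833 [ 4.36380617e-04  1.76023945e-01 -1.20214685e+00] [-0.03630772  0.00468929 -0.0137909 ] 14.841661121566059
-108 866 x mid 7.4397480805122465 z min -21.951187324212846
-93 1494 x mid 6.281378751832271 z min -21.972633241512156
-78 1346 x mid 4.940444858424147 z min -21.90399237702855
-63 1218 x mid 3.5316264873306835 z min -21.850209005260044
-48 1105 x mid 2.075519663596589 z min -21.949001608086526
-33 140 x mid 1.228019532133333 z min -21.854632103294428
handle [-33.56041685  26.4991676 ]
-34 1480 -28.102314351613117 [-6.91630677  8.15404761]
-25 1237 -28.301531079276174 [-6.90092952  8.3973735 ]
-15 2256 -33.80068912984359 [-11.61987795  11.56444424]
```

View pics/pre.png

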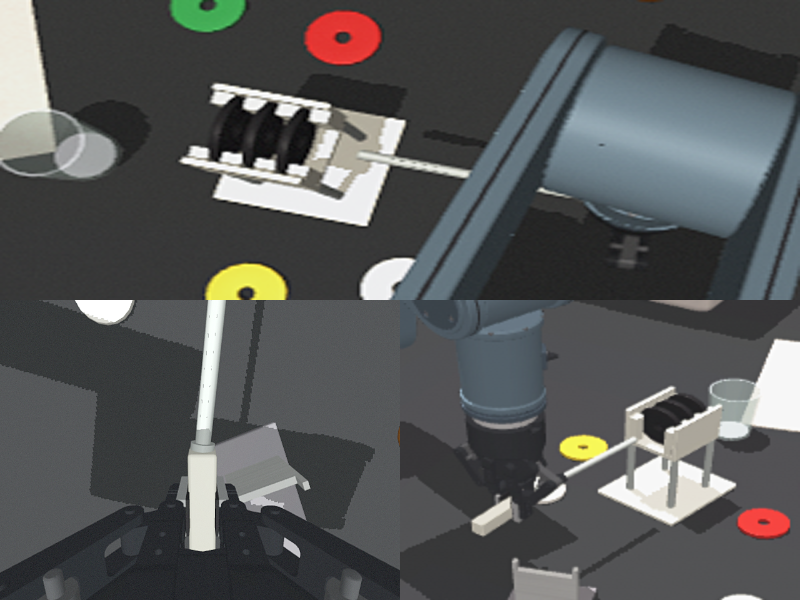

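The composite shows the rod tip on line just short of the rack's entry end (top crop, about (360,155)). The rod sits level in the grip. Next I'll measure the rod against the rack within the same camera.

Run:
```python
from h import *
o,M,P,H=state()
for n,(O,ang) in {'top':((480.4,238.8),78.2),'scene':((484.2,238.8),78.2)}.items():
    z=load(n); W=cloud(z)*1000; b=z['p'].astype(int).sum(-1)/3
    a=np.radians(ang); yd=np.array([np.cos(a),np.sin(a)]); xd=np.array([yd[1],-yd[0]])
    D=W[...,:2]-np.array(O); sx=D@xd; sy=D@yd
    m=(sy>-150)&(sy<-48)&(abs(sx)<18)&(abs(W[...,2]-148)<11)&(b>70)
    q=np.c_[sx[m],sy[m],W[...,2][m]]; print(n,len(q),'tip y',q[:,1].max())
    for lo in range(-140,-50,20):
        w=q[(q[:,1]>=lo)&(q[:,1]<lo+20)]
        if len(w)>4: print(lo+10,len(w),'xmed',np.round(np.median(w[:,0]),2),'mid',np.round((w[:,0].min()+w[:,0].max())/2,2),'z95',np.round(np.percentile(w[:,2],[50,90]),1))
    f=np.polyfit(q[:,1],q[:,0],1); print('slope deg',np.degrees(np.arctan(f[0])),'x at -67',np.polyval(f,-67),'x at 30',np.polyval(f,30))
    # walls now: inner/outer edges along x at |y|<30
    m=(abs(sy)<40)&(abs(sx)<50)&(W[...,2]>164)&(W[...,2]<177)&(b>110)
    for s in (-1,1):
        w=sx[m&(sx*s>15)]; print('wall',s,np.percentile(w,[3,50,97]),len(w),'z',np.median(W[...,2][m]))
    m=(abs(sy)<60)&(abs(sx)<20)&(W[...,2]>150)&(W[...,2]<190)&(b<70); print('covers x',np.percentile(sx[m],[1,50,99]),'y',np.percentile(sy[m],[1,99]),'ztop',np.percentile(W[...,2][m],99))
```

```text
top 203 tip y -69.2628636428058
-130 49 xmed -0.37 mid -0.04 z95 [151.2 153.5]
-110 53 xmed -0.49 mid 0.06 z95 [151.3 153.5]
-90 48 xmed -0.38 mid -0.01 z95 [151.4 153.2]
-70 28 xmed -0.61 mid -0.13 z95 [151.5 153.3]
slope deg -0.005248390319974487 x at -67 -0.3388417908442235 x at 30 -0.34772715494587075
wall -1 [-38.31253167 -35.54241306 -32.46797808] 153 z 169.63275077226675
wall 1 [32.36778419 35.00344044 38.12615255] 147 z 169.63275077226675
covers x [-19.52625273  -0.56926848  19.6420056 ] y [-28.12335938  27.28280966] ztop 181.79030010651613
scene 118 tip y -69.23476380783562
-130 29 xmed 0.28 mid 0.88 z95 [152.5 155.7]
-110 31 xmed 1.74 mid 1.01 z95 [153.3 155.8]
-90 26 xmed 2.06 mid 0.44 z95 [152.3 154.8]
-70 15 xmed 1.91 mid 0.2 z95 [152.3 154.7]
slope deg 0.4336193148711281 x at -67 1.4538732233912615 x at 30 2.187991459447402
wall -1 [-39.0034727  -33.36677878 -21.46550219] 115 z 170.11719996534103
wall 1 [27.61435565 36.89272326 40.37496798] 113 z 170.11719996534103
covers x [-19.68576325   2.71050656  19.49449028] y [-30.32843947  25.74505372] ztop 183.74228387360796
```

Request:
{"method": "step_arm", "body": {
  "rows": [0.5,-5,0,0,1.2,-13,0,0,2,-22,0,0,2.8,-30,0,0,3.3,-35,0,0]
}}

```text
clock: 6.55
tcp_pos: [0.438, 0.0131, 0.1307]
orientation: [-0.0, 0.998, -0.055, 0.0]
contact_force: [-0.3, 0.4, -1.6]
grip_width: 0.166
```

Request:
{"method": "step_arm", "body": {
  "rows": [0.2,-2,0,0,0.5,-5,0,0,0.7,-8,0,0,0.9,-10,0,0,1.1,-12,0,0]
}}

```text
clock: 6.97
tcp_pos: [0.4404, 0.0236, 0.1307]
orientation: [0.0, 0.998, -0.056, -0.0]
contact_force: [0.2, 0.4, -0.9]
grip_width: 0.168
```

Request:
{"method": "step_arm", "body": {
  "rows": [0.2,-2,0,0,0.5,-5,0,0,0.7,-8,0,0,0.9,-10,0,0,1.1,-12,0,0]
}}

```text
clock: 7.38
tcp_pos: [0.4428, 0.0355, 0.1307]
orientation: [0.0, 0.998, -0.056, -0.0]
contact_force: [-1.2, -0.7, -1.5]
grip_width: 0.17
```

Request:
{"method": "step_arm", "body": {
  "rows": [0.2,-2,0,0,0.5,-5,0,0,0.7,-8,0,0,0.9,-10,0,0,1.1,-12,0,0]
}}

```text
clock: 7.8
tcp_pos: [0.4452, 0.0473, 0.1307]
orientation: [0.0, 0.998, -0.056, -0.0]
contact_force: [0.1, 0.2, -1.4]
grip_width: 0.172
```

Request:
{"method": "step_arm", "body": {
  "rows": [0.2,-2,0,0,0.5,-5,0,0,0.7,-8,0,0,0.9,-10,0,0,1.1,-12,0,0]
}}

```text
clock: 8.22
tcp_pos: [0.4477, 0.0591, 0.1307]
orientation: [-0.0, 0.998, -0.056, -0.0]
contact_force: [-0.1, -0.2, -1.6]
grip_width: 0.17
```

Request:
{"method": "step_arm", "body": {
  "rows": [0.2,-2,0,0,0.5,-5,0,0,0.7,-8,0,0,0.9,-10,0,0,1.1,-12,0,0]
}}

```text
clock: 8.63
tcp_pos: [0.4501, 0.0709, 0.1307]
orientation: [0.0, 0.998, -0.056, -0.0]
contact_force: [0.1, 0.1, -0.9]
grip_width: 0.166
```

Request:
{"method": "step_arm", "body": {
  "rows": [0.2,-2,0,0,0.5,-5,0,0,0.7,-8,0,0,0.9,-10,0,0,1.1,-12,0,0]
}}

```text
clock: 9.05
tcp_pos: [0.4525, 0.0827, 0.1307]
orientation: [-0.0, 0.998, -0.056, -0.0]
contact_force: [-0.4, 0.2, -2.0]
grip_width: 0.167
```

Run:
```python
from h import *
o,M,P,H=state(); print(P,H,o['clock'],o['contact_force'],o['torque'])
ims=[]
for n in ['top','scene']:
    p,d,ci=grab(n); ims.append(p[:,:,::-1])
a=cv2.resize(ims[0][200:320,110:310],(500,300),interpolation=cv2.INTER_CUBIC)
b=cv2.resize(ims[1][110:230,290:430],(500,428),interpolation=cv2.INTER_CUBIC)[:300]
cv2.imwrite('pics/ins.png',np.vstack([a,b]))
```

```text
[452.50520218  82.7455396  130.7154206 ] -6.404977753770485 9.05 [-0.3614371   0.17990814 -2.03596331] [-0.04084041  0.01146288 -0.01565474]
```

View pics/ins.png

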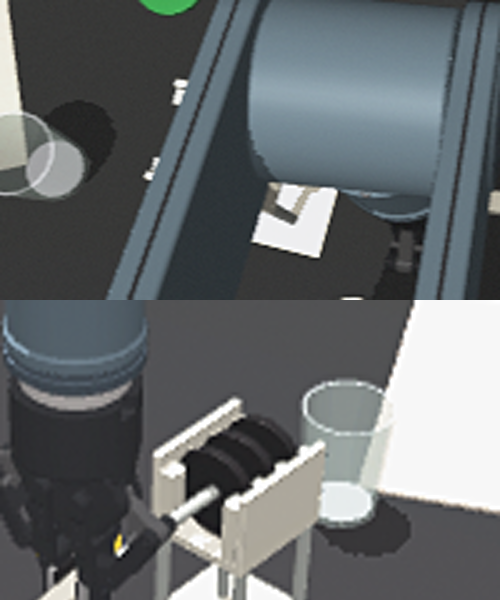

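The scene crop shows the rod inside cover a, with all three covers still upright. No force was felt. I'll push on another 48 mm, then lift slowly.

Request:
{"method": "step_arm", "body": {
  "rows": [0.3,-3,0,0,0.7,-8,0,0,1.2,-13,0,0,1.7,-18,0,0,2.2,-23,0,0]
}}

```text
clock: 9.57
tcp_pos: [0.4574, 0.1057, 0.1307]
orientation: [-0.0, 0.998, -0.056, 0.0]
contact_force: [-0.2, -0.1, -1.8]
grip_width: 0.172
```

Request:
{"method": "step_arm", "body": {
  "rows": [0.5,-5,0,0,0.9,-10,0,0,1.4,-15,0,0,1.9,-20,0,0,2.3,-25,0,0]
}}

```text
clock: 9.98
tcp_pos: [0.4624, 0.1302, 0.1307]
orientation: [0.0, 0.998, -0.056, 0.0]
contact_force: [-0.0, 0.2, -1.0]
grip_width: 0.167
```

Request:
{"method": "step_arm", "body": {
  "rows": [0,0,-1,0,0,0,-2,0,0,0,-3,0,0,0,-4,0,0,0,-5,0]
}}

```text
clock: 10.4
tcp_pos: [0.4622, 0.1294, 0.1358]
orientation: [0.0, 0.998, -0.056, -0.0]
contact_force: [-0.4, -0.7, -2.2]
grip_width: 0.167
```

Request:
{"method": "step_arm", "body": {
  "rows": [0,0,-2,0,0,0,-4,0,0,0,-6,0,0,0,-8,0,0,0,-10,0]
}}

```text
clock: 10.82
tcp_pos: [0.4624, 0.1296, 0.146]
orientation: [-0.0, 0.998, -0.056, 0.0]
contact_force: [0.3, 0.1, -2.0]
grip_width: 0.167
```

Request:
{"method": "step_arm", "body": {
  "rows": [0,0,-3,0,0,0,-6,0,0,0,-9,0,0,0,-12,0,0,0,-15,0]
}}

```text
clock: 11.23
tcp_pos: [0.4624, 0.1297, 0.1611]
orientation: [-0.0, 0.998, -0.056, 0.0]
contact_force: [0.4, -0.2, -2.6]
grip_width: 0.17
```

Request:
{"method": "step_arm", "body": {
  "rows": [0,0,-3,0,0,0,-6,0,0,0,-9,0,0,0,-12,0,0,0,-15,0]
}}

```text
clock: 11.65
tcp_pos: [0.4623, 0.1297, 0.176]
orientation: [0.0, 0.998, -0.056, -0.0]
contact_force: [0.4, -0.5, -3.2]
grip_width: 0.172
```

Request:
{"method": "step_arm", "body": {
  "rows": [0,0,-3,0,0,0,-6,0,0,0,-9,0,0,0,-12,0,0,0,-15,0]
}}

```text
clock: 12.07
tcp_pos: [0.4623, 0.1296, 0.191]
orientation: [0.0, 0.998, -0.056, -0.0]
contact_force: [0.1, 0.6, -2.8]
grip_width: 0.169
```

Request:
{"method": "step_arm", "body": {
  "rows": [0,0,-3,0,0,0,-6,0,0,0,-9,0,0,0,-12,0,0,0,-15,0]
}}

```text
clock: 12.48
tcp_pos: [0.4623, 0.1297, 0.206]
orientation: [-0.0, 0.998, -0.056, -0.0]
contact_force: [-0.2, 0.0, -2.2]
grip_width: 0.169
```

Request:
{"method": "step_arm", "body": {
  "rows": [0,0,-3,0,0,0,-6,0,0,0,-8,0,0,0,-9,0,0,0,-10,0]
}}

```text
clock: 12.9
tcp_pos: [0.4623, 0.1297, 0.2158]
orientation: [0.0, 0.998, -0.056, 0.0]
contact_force: [0.6, -0.4, -1.9]
grip_width: 0.172
```

Run:
```python
from h import *
o,M,P,H=state(); print(P,H,o['clock'],o['contact_force'],o['torque'])
ims=[]
for n in ['wrist','scene']:
    p,d,ci=grab(n); ims.append(p[:,:,::-1])
b=cv2.resize(ims[1][80:230,230:430],(400,300),interpolation=cv2.INTER_CUBIC)
cv2.imwrite('pics/lift.png',np.hstack([cv2.resize(ims[0],(400,300)),b]))
z=load('wrist'); W=cloud(z)*1000; T=(W-P)@M; b=z['p'].astype(int).sum(-1)/3
m=(T[...,1]<-38)&(T[...,1]>-115)&(abs(T[...,0])<30)&(T[...,2]>-30)&(T[...,2]<0)&(b>70)
q=T[m]
for lo in range(-115,-38,15):
    w=q[(q[:,1]>lo)&(q[:,1]<lo+15)]
    if len(w)>20: print(lo+7,len(w),'x mid',(np.percentile(w[:,0],2)+np.percentile(w[:,0],98))/2,'z min',np.percentile(w[:,2],5))
```

```text
[462.34319262 129.65876652 215.82604073] -6.413637336845055 12.9 [ 0.558447   -0.43280484 -1.92921639] [-0.11289239  0.0649261   0.04487396]
-108 803 x mid 7.276496149501507 z min -21.793823584861606
-93 294 x mid 7.040809832722585 z min -21.82012682692186
-78 1176 x mid 4.830218456443859 z min -21.866588817924026
-63 1213 x mid 3.4917528512864098 z min -21.87668198269901
-48 1088 x mid 1.9959496329091995 z min -21.818931617328513
-33 137 x mid 1.1820431428137181 z min -22.106290271125225
```

View pics/lift.png

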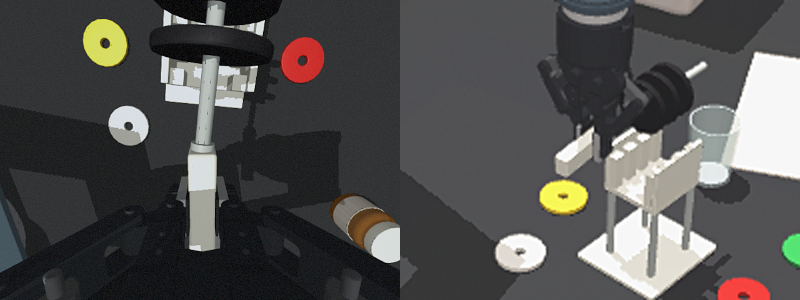

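The stack of three is hanging on the rod, the rack is empty, and the rod is still level. Now I'll carry it gently back to above the stand.

Run:
```python
from h import *
plan([(538.8,-236.1,150,15.3,8)],(462.3,129.7,215.6,-6.4))
```

```text
[0.2, 0.7, 0.1, 0, 0.8, 2.6, 0.5, -0.2, 1.9, 5.7, 1.1, -0.3, 3.3, 9.9, 1.8, -0.6, 5, 15.3, 2.8, -0.9]
[2, 6.3, 1.2, -0.4, 4.3, 13.6, 2.5, -0.9, 6.8, 21.7, 4, -1.4, 9.6, 30.7, 5.7, -1.9, 12.6, 40.4, 7.4, -2.5]
[2.8, 10.5, 2, -0.6, 5.7, 21.6, 4, -1.3, 8.8, 33.2, 6.1, -2, 12, 45.3, 8.3, -2.7, 15.3, 57.8, 10.6, -3.5]
[2.6, 13.1, 2.3, -0.7, 5.3, 26.4, 4.7, -1.5, 8, 39.9, 7.1, -2.3, 10.7, 53.6, 9.5, -3.1, 13.5, 67.3, 12, -4]
[1.8, 13.9, 2.5, -0.8, 3.5, 27.7, 4.9, -1.6, 5.3, 41.4, 7.3, -2.4, 7, 54.9, 9.7, -3.2, 8.7, 68.1, 12, -3.9]
[0.8, 12.9, 2.3, -0.8, 1.5, 25.4, 4.5, -1.5, 2.2, 37.4, 6.6, -2.2, 2.9, 48.9, 8.6, -2.9, 3.6, 59.7, 10.5, -3.5]
[0, 10.2, 1.8, -0.6, -0.1, 19.5, 3.5, -1.1, -0.1, 28.1, 5, -1.6, -0.1, 35.7, 6.3, -2.1, -0.1, 42.3, 7.5, -2.5]
[-0.2, 5.6, 1, -0.3, -0.5, 10.1, 1.7, -0.6, -0.6, 13.4, 2.3, -0.7, -0.7, 15.4, 2.7, -0.9, -0.7, 16.1, 2.8, -0.9]
end [ 538.82325158 -236.10577113  150.        ] 15.3
```

Request:
{"method": "step_arm", "body": {
  "rows": [0.2,0.7,0.1,0,0.8,2.6,0.5,-0.2,1.9,5.7,1.1,-0.3,3.3,9.9,1.8,-0.6,5,15.3,2.8,-0.9]
}}

```text
clock: 13.42
tcp_pos: [0.4656, 0.1136, 0.2128]
orientation: [0.0, 0.999, -0.048, -0.0]
contact_force: [1.2, -0.3, -2.0]
grip_width: 0.17
```

Request:
{"method": "step_arm", "body": {
  "rows": [2,6.3,1.2,-0.4,4.3,13.6,2.5,-0.9,6.8,21.7,4,-1.4,9.6,30.7,5.7,-1.9,12.6,40.4,7.4,-2.5]
}}

```text
clock: 13.83
tcp_pos: [0.4744, 0.0715, 0.2053]
orientation: [0.0, 1.0, -0.026, -0.0]
contact_force: [1.2, -0.5, -2.2]
grip_width: 0.172
```

Request:
{"method": "step_arm", "body": {
  "rows": [2.8,10.5,2,-0.6,5.7,21.6,4,-1.3,8.8,33.2,6.1,-2,12,45.3,8.3,-2.7,15.3,57.8,10.6,-3.5]
}}

```text
clock: 14.25
tcp_pos: [0.4866, 0.0127, 0.1947]
orientation: [0.0, 1.0, 0.005, 0.0]
contact_force: [0.2, 0.0, -2.8]
grip_width: 0.17
```

Request:
{"method": "step_arm", "body": {
  "rows": [2.6,13.1,2.3,-0.7,5.3,26.4,4.7,-1.5,8,39.9,7.1,-2.3,10.7,53.6,9.5,-3.1,13.5,67.3,12,-4]
}}

```text
clock: 14.67
tcp_pos: [0.5006, -0.0547, 0.1827]
orientation: [0.0, 0.999, 0.039, 0.0]
contact_force: [0.3, -0.0, -1.7]
grip_width: 0.165
```

Request:
{"method": "step_arm", "body": {
  "rows": [1.8,13.9,2.5,-0.8,3.5,27.7,4.9,-1.6,5.3,41.4,7.3,-2.4,7,54.9,9.7,-3.2,8.7,68.1,12,-3.9]
}}

```text
clock: 15.08
tcp_pos: [0.5146, -0.122, 0.1706]
orientation: [0.0, 0.997, 0.073, 0.0]
contact_force: [-0.5, -0.2, -1.8]
grip_width: 0.169
```

Request:
{"method": "step_arm", "body": {
  "rows": [0.8,12.9,2.3,-0.8,1.5,25.4,4.5,-1.5,2.2,37.4,6.6,-2.2,2.9,48.9,8.6,-2.9,3.6,59.7,10.5,-3.5]
}}

```text
clock: 15.5
tcp_pos: [0.5267, -0.1806, 0.1601]
orientation: [0.0, 0.995, 0.104, -0.0]
contact_force: [0.0, -0.3, -2.7]
grip_width: 0.169
```

Request:
{"method": "step_arm", "body": {
  "rows": [0,10.2,1.8,-0.6,-0.1,19.5,3.5,-1.1,-0.1,28.1,5,-1.6,-0.1,35.7,6.3,-2.1,-0.1,42.3,7.5,-2.5]
}}

```text
clock: 15.92
tcp_pos: [0.5355, -0.2213, 0.1527]
orientation: [0.0, 0.992, 0.126, 0.0]
contact_force: [-0.3, 0.3, -3.1]
grip_width: 0.17
```

Request:
{"method": "step_arm", "body": {
  "rows": [-0.2,5.6,1,-0.3,-0.5,10.1,1.7,-0.6,-0.6,13.4,2.3,-0.7,-0.7,15.4,2.7,-0.9,-0.7,16.1,2.8,-0.9]
}}

```text
clock: 16.33
tcp_pos: [0.5388, -0.2363, 0.1501]
orientation: [-0.0, 0.991, 0.133, -0.0]
contact_force: [0.4, -0.6, -2.4]
grip_width: 0.168
```

Request:
{"method": "step_arm", "body": {
  "rows": [0,0,0,0,0,0,0,0,0,0,0,0,0,0,0,0,0,0,0,0]
}}

```text
clock: 16.75
tcp_pos: [0.5388, -0.236, 0.1502]
orientation: [0.0, 0.991, 0.133, 0.0]
contact_force: [-0.4, 0.1, -1.5]
grip_width: 0.165
```

Run:
```python
from h import *
o,M,P,H=state(); print(P,H,o['clock'],o['contact_force'],o['torque'])
ims=[]
for n in ['wrist','scene']:
    p,d,ci=grab(n); ims.append(p[:,:,::-1])
b=cv2.resize(ims[1][200:400,200:400],(400,400),interpolation=cv2.INTER_CUBIC)
cv2.imwrite('pics/above.png',np.hstack([cv2.resize(ims[0],(400,400)),b]))
z=load('wrist'); W=cloud(z)*1000; T=(W-P)@M; b=z['p'].astype(int).sum(-1)/3
m=(T[...,1]<-38)&(T[...,1]>-115)&(abs(T[...,0])<30)&(T[...,2]>-30)&(T[...,2]<0)&(b>70)
q=T[m]
for lo in range(-115,-38,15):
    w=q[(q[:,1]>lo)&(q[:,1]<lo+15)]
    if len(w)>20: print(lo+7,len(w),'x mid',(np.percentile(w[:,0],2)+np.percentile(w[:,0],98))/2,'z min',np.percentile(w[:,2],5))
```

```text
[ 538.78721575 -235.95774082  150.19936114] 15.298899439263522 16.75 [-0.40339869  0.12281791 -1.45766531] [-0.12922491 -0.04046024 -0.03159962]
-108 835 x mid 7.241257056845996 z min -21.885167638061375
-93 314 x mid 6.852554587962777 z min -21.786254958210613
-78 1186 x mid 4.590612518975982 z min -21.784829749820712
-63 1207 x mid 3.2443070117268893 z min -21.821824056839425
-48 1115 x mid 1.958698212268595 z min -21.791789515173228
-33 142 x mid 1.1295199468251966 z min -21.919200462807495
```

View pics/above.png

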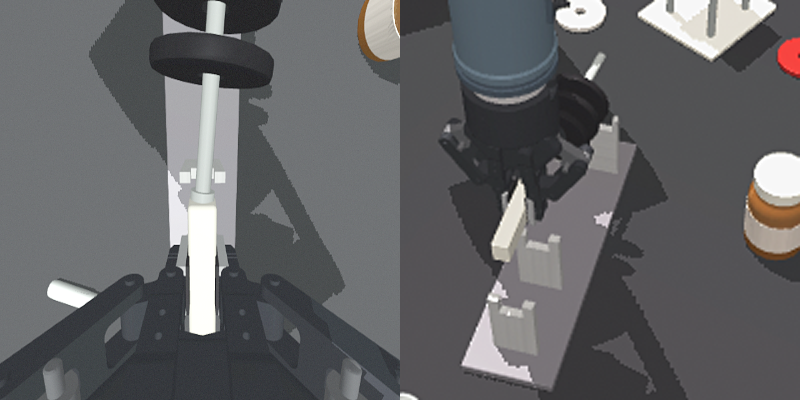

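The covers hang unchanged and the handle is lined up over the cradles. Lowering now.

Request:
{"method": "step_arm", "body": {
  "rows": [0,0,3,0,0,0,9,0,0,0,16,0,0,0,23,0,0,0,30,0]
}}

```text
clock: 17.27
tcp_pos: [0.5384, -0.236, 0.119]
orientation: [-0.0, 0.991, 0.133, -0.0]
contact_force: [-0.3, 0.0, -2.5]
grip_width: 0.17
```

Request:
{"method": "step_arm", "body": {
  "rows": [0,0,7,0,0,0,14,0,0,0,21,0,0,0,26,0,0,0,30,0]
}}

```text
clock: 17.68
tcp_pos: [0.5385, -0.236, 0.0892]
orientation: [-0.0, 0.991, 0.133, -0.0]
contact_force: [0.6, 0.3, -2.9]
grip_width: 0.17
```

Request:
{"method": "step_arm", "body": {
  "rows": [0,0,4,0,0,0,8,0,0,0,12,0,0,0,15,0,0,0,17,0]
}}

```text
clock: 18.1
tcp_pos: [0.5387, -0.2361, 0.0727]
orientation: [-0.0, 0.991, 0.133, -0.0]
contact_force: [0.2, 0.2, -2.8]
grip_width: 0.169
```

Request:
{"method": "step_arm", "body": {
  "rows": [0,0,1.5,0,0,0,3,0,0,0,4.5,0,0,0,5.5,0,0,0,6.5,0]
}}

```text
clock: 18.52
tcp_pos: [0.5388, -0.2362, 0.0666]
orientation: [0.0, 0.991, 0.133, 0.0]
contact_force: [-0.3, 0.5, -1.8]
grip_width: 0.166
```

Request:
{"method": "step_arm", "body": {
  "rows": [0,0,1,0,0,0,2,0,0,0,3,0,0,0,3.5,0,0,0,3.5,0]
}}

```text
clock: 18.93
tcp_pos: [0.5386, -0.2361, 0.0629]
orientation: [-0.0, 0.991, 0.133, -0.0]
contact_force: [-0.6, -0.5, -1.4]
grip_width: 0.171
```

Request:
{"method": "step_arm", "body": {
  "rows": [0,0,0.2,0,0,0,0.4,0,0,0,0.6,0,0,0,0.6,0,0,0,0.6,0]
}}

```text
clock: 19.35
tcp_pos: [0.5388, -0.2362, 0.0626]
orientation: [0.0, 0.991, 0.133, 0.0]
contact_force: [-0.8, -0.2, -2.2]
grip_width: 0.171
```

Request:
{"method": "step_arm", "body": {
  "rows": [0,0,0.2,0,0,0,0.4,0,0,0,0.6,0,0,0,0.6,0,0,0,0.6,0]
}}

```text
clock: 19.77
tcp_pos: [0.5388, -0.2362, 0.0625]
orientation: [0.0, 0.991, 0.133, 0.0]
contact_force: [-2.0, 0.8, 5.8]
grip_width: 0.167
```

Contact at the original seated height of 62.5 mm with 6 N. Releasing and backing off.

Request:
{"method": "step_arm", "body": {
  "rows": [0,0,0,0,0,0,0,0,0,0,0,0,0,0,0,0,0,0,0,0],
  "gripper": 50,
  "squeeze": 20
}}

```text
clock: 20.18
tcp_pos: [0.5388, -0.2362, 0.0617]
orientation: [-0.0, 0.991, 0.133, -0.0]
contact_force: [0.2, 0.1, 0.1]
grip_width: 0.582
```

Request:
{"method": "step_arm", "body": {
  "rows": [0,0,0,0,0,0,0,0,0,0,0,0,0,0,0,0,0,0,0,0]
}}

```text
clock: 20.6
tcp_pos: [0.5388, -0.2362, 0.0619]
orientation: [-0.0, 0.991, 0.133, -0.0]
contact_force: [0.4, -0.7, 0.8]
grip_width: 0.586
```

Request:
{"method": "step_arm", "body": {
  "rows": [0,0,-4,0,0,0,-12,0,0,0,-22,0,0,0,-34,0,0,0,-46,0]
}}

```text
clock: 21.02
tcp_pos: [0.539, -0.2363, 0.1095]
orientation: [0.0, 0.991, 0.133, 0.0]
contact_force: [0.4, -0.3, 0.5]
grip_width: 0.584
```

Request:
{"method": "step_arm", "body": {
  "rows": [0,0,-12,0,0,0,-26,0,0,0,-40,0,0,0,-52,0,0,0,-60,0]
}}

```text
clock: 21.43
tcp_pos: [0.5395, -0.2366, 0.1707]
orientation: [0.001, 0.991, 0.133, 0.001]
contact_force: [0.5, 0.0, -0.0]
grip_width: 0.586
```

Request:
{"method": "step_arm", "body": {
  "rows": [0,10,-12,0,0,30,-20,0,0,55,-20,0,0,75,-20,0,0,85,-20,0]
}}

```text
clock: 21.85
tcp_pos: [0.5616, -0.3205, 0.1888]
orientation: [0.001, 0.991, 0.132, 0.0]
contact_force: [-0.1, 0.9, -0.0]
grip_width: 0.584
```

Run:
```python
from h import *
o,M,P,H=state(); print(P,H,o['clock'],o['contact_force'],o['q'])
ims=[]
for n in ['wrist','scene','top']:
    p,d,ci=grab(n); ims.append(p[:,:,::-1])
b=cv2.resize(ims[1][200:400,200:400],(400,400),interpolation=cv2.INTER_CUBIC)
cv2.imwrite('pics/fin.png',np.vstack([np.hstack([cv2.resize(ims[0],(400,400)),b]),cv2.resize(ims[2][170:320,100:500],(800,300))[:200*1]]))
a=np.radians(105.3); yd=np.array([np.cos(a),np.sin(a)]); xd=np.array([yd[1],-yd[0]])
z=load('wrist'); W=cloud(z)*1000; b=z['p'].astype(int).sum(-1)/3; T=(W-P)@M
D=W[...,:2]-np.array([541.7,-246.5]); sx=D@xd; sy=D@yd; Z=W[...,2]
m=(abs(sx)<14)&(abs(sy)<60)&(Z>85)&(Z<97)&(b>100)
print('handle y',np.percentile(sy[m],[.5,99.5]),'x',np.percentile(sx[m],[2,98]),'z',[np.median(Z[m&(abs(sy-c)<8)]) for c in (-30,0,30)])
m=(b<60)&(Z>60)&(Z<118)&(sy>40)&(abs(sx-8)<40); print('covers y',np.percentile(sy[m],[1,99]) if m.any() else 0,'ztop',np.percentile(Z[m],98))
z=load('top'); W=cloud(z)*1000; b=z['p'].astype(int).sum(-1)/3
D=W[...,:2]-np.array([539.4,-245.3]); sx=D@xd; sy=D@yd; Z=W[...,2]
m=(b<60)&(Z>60)&(Z<118)&(sy>40)&(sy<230)&(abs(sx-8)<40); print('top covers y',np.percentile(sy[m],[1,99]),'ztop',np.percentile(Z[m],98))
m=(abs(sx-14)<12)&(sy>150)&(sy<230)&(Z>74)&(Z<93)&(b>100); print('rod tip y',sy[m].max() if m.any() else 0,np.median(Z[m]))
```

```text
[ 561.62454509 -320.53252328  188.75392011] 15.220467701026331 21.85 [-0.0550423   0.85508547 -0.00567312] [-6.90500530e-01  4.58146089e-01  1.34845785e+00 -5.68258008e-04
  1.33295781e+00 -9.56013771e-01]
handle y [-45.37224933  46.66606347] x [-10.91922483   8.65816264] z [np.float64(90.17102871690295), np.float64(90.18361171680453), np.float64(90.10259067477536)]Traceback (most recent call last):
  File "<stdin>", line 13, in <module>
    return _quantile_unchecked(
        a, q, axis, out, overwrite_input, method, keepdims, weights)
    return _ureduce(a,
                    func=_quantile_ureduce_func,
    ...<5 lines>...
                    overwrite_input=overwrite_input,
                    method=method)
    r = func(a, **kwargs)
    result = _quantile(arr,
                       quantiles=q,
    ...<2 lines>...
                       out=out,
                       weights=wgt)
    slices_having_nans = np.isnan(arr[-1, ...])
                                  ~~~^^^^^^^^^
IndexError: index -1 is out of bounds for axis 0 with size 0
```

View pics/fin.png

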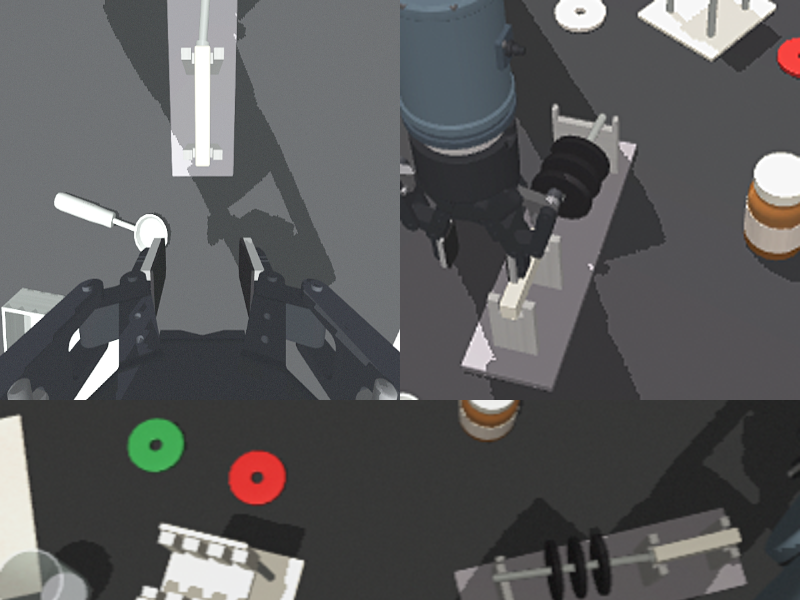

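The final pictures show the handle in both cradles and level. The rod lies on the saddle with its tip past it, and three covers hang between handle and saddle. The gripper is clear.

```bash
python3 -c "
from rig import *
print(observe()['joint_vel'].round(3)); print(close_job())"
```

```text
[ 0.02  -0.015  0.026  0.005  0.001  0.002]
the job is handed in; nothing more can be done
None
```

I took the skewer off its stand, threaded its rod through all three covers, lifted them out of the rack as one stack, and laid it back on the stand. I handed the job in at about 22 s.

- **Forces:** the largest force I saw was about 6 N, when gripping and when setting down. Threading the holes gave no reading above the sensor's noise.
- **Final pictures:** the handle sits in both cradles and the rod lies on the saddle with its tip past it. Three covers hang between handle and saddle, the rack is empty and the gripper is clear.
- **Final measurements:** the handle's top measured about 90.2 mm at three points along it, so it is level. That is the same as before I lifted it.
- **Bystanders:** the jar, spatula and beaker appear where they were. I judged that by eye and didn't measure it.
- **Failed check:** the script for measuring where the covers sit on the rod stopped with an error, because the wrist camera couldn't see them. The measurements of the covers and of the rod tip were therefore never made, and those positions rest on the pictures alone.
- **Disagreement:** the top and scene cameras differed by about 3 mm in x. I compared the rod with the rack within a single camera to avoid this.

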